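Check a saw test block for square, long side then end

ROBOT

A 6-joint arm with a two-finger parallel gripper is mounted at the origin on the work surface. World frame = base frame: x ahead of the robot, y to its left, z up, the work surface at z = 0. Lengths are in m, angles in rad, forces in N, time in s.
With the tool pointing down it reaches from about 0.35 to 0.925 m from the base axis. Payload 6.4 kg.
Tool frame: the origin (TCP) lies between the finger pads; the fingertips stand 17 mm ahead of it and the grasp point (between the pads) lies 2 mm behind it; z points along the fingers, y is the line along which they close (so a half turn about z gives the same grasp; the last joint's range is limited). The gripper opens to 94 mm and grips with 3 to 60 N. Pads are 16 mm wide; open, the fingers measure 119 mm over their backs; the gripper's body (75 mm by 177 mm) begins 78 mm behind the grasp point.
Start: joints at [1.16, 0.245, 1.558, -0, 1.339, -0.174], TCP at [0.152, 0.632, 0.222] pointing down, gripper open.
Joint ranges: [-3.13, 3.13], [-1.02, 2.26], [0.13, 2.54], [-0.95, 4.09], [0.21, 2.88], [-2.74, 2.74]. Speed limits (rad/s): [2.57, 2.57, 3.14, 3.14, 3.14, 3.14].

INTERFACE

Orientations are given as [roll, pitch, yaw] about the fixed x, y, z axes, in that order (R = Rz(yaw) Ry(pitch) Rx(roll)).
In Python, from workcell import observe, snapshot, close_job, cut_out gives the robot as it stands. The module is installed in compiled form; this text tells all that it offers.
- The arm moves only by the tool move_arm, never from a script. Its argument "deltas" is text: rows parted by semicolons, each of 4 numbers parted by spaces: the shift along the tool's x, y, z in mm, then the turn about the tool's z in rad. In form: tx ty tz turn; .... A call has 1 to 20 rows; each row shifts and turns the commanded pose from where the row before left it, along the tool's axes as they then stand; what a row does not reach is not made up. A row lasts 1/8 s, in which the tool goes at most 62.5 mm and 10.7 degrees, less where a joint would pass 70% of its speed; a pose out of reach is approached as far as the arm can. A call with a gripper value outside its range is refused whole. "jaw" is the gripper command: -1 is fully open, 1 is shut, values between are in proportion, set as the call begins (left out, the last holds). The fingers move at their own pace and stop on an object; the grip force is fixed at half the most. Time passes only in rows, so rows that do not move let the fingers close. It gives the time, the measured TCP pose, the force, the opening and the grip force at its end, in the units of the state.
- observe(): the state, without advancing time (a new reading comes with each control period).
- snapshot(name): name is "side" or "top" or "wrist"; returns a dict with "img" (384x512x3 uint8, red, green, blue), "depth" (384x512 float32, m along the optical axis (not along the pixel's ray), 0 where there is no reading), "fx", "fy", "cx", "cy" (pixels), "k1" (the pictures are not rectified: a ray, as slopes to the right and down, at radius r is drawn at 1 + k1 r^2 times it, then the intrinsics apply), "origin" and "orientation" of the camera in the world; the wrist camera has in their place "hand_eye" (4x4, takes a point from camera to tool coordinates, whose origin is the TCP and whose axes are the flange's). Camera axes: x right, y up, looking along -z (the intrinsics and any distortion apply to the point x, -y, -z); pixel columns grow to the right and rows downward; lengths in m; the calibration is good to about 2 mm. A picture is of the moment at which its call begins: read the wrist's pose just before it.
- close_job(): hands the job in; it is judged then, once.
Trained networks look in the newest picture that a camera, given by its name, has taken for a name from the list of things; names that differ only in an ending like _2 or _b are one class to them, and where a whole thing is asked for, a point or a joint stands for the part that bears it (a point fixed in the world has none). Each returns a list of dicts, best first, with "score" (0 to 1); they miss things now and then, are a little off and sometimes report something else, mostly with a low value. They report only what shows in the picture. A call takes as long as a camera call. They do not tell look-alikes from the thing itself.
- cut_out(camera, thing): "region" (384x512 bool, what is visible of it) and "box" ([centre column, centre row, width, height] in pixels, round what is visible of it).
The state is a dict: "time": time; "qpos": joint angles; "qd": joint speeds; "tau": joint torques, N m; "position": TCP position; "orientation": TCP orientation; "wrist_force": force on the tool from outside, world axes, zero at the start; "ft_torque": the same for the moment, N m; "gripper_width": finger opening in m; "finger_force": force on a finger pad.
Only numpy, scipy, OpenCV 4.12 (cv2) and the standard library are available. Lean on these libraries where they do the work, as an engineer would, in place of code of your own. Each camera call takes 0.05 s, during which the arm holds its last target. There are 200 camera calls.

TASK

Check the wooden test block on the squareness gauge. Slide it, lying flat, gently up to the gauge so that one long side sits flush against the steel nose with the plunger pushed in, and keep it there a moment; then turn the block a quarter turn and slide it up so that one end sits flush against the nose in the same way, and leave it there. Do not ram the gauge or touch it with the gripper, do not tip the block, and leave the other things on the desk where they are.

Things in the scene. Friction and masses are not known exactly. Their poses are not given: they have to be found in the camera images.
- block: the test block: plain hardwood, 150 mm long (its x axis) x 100 mm wide (y axis) x 45 mm high, about 0.5 kg, lying flat, too wide to grasp; slides on the desk under 2 to 5 N. Origin: centre of its underside, z up. Either long side (150 mm faces, at y = +-50 mm) serves for the first check, either end (100 mm faces, at x = +-75 mm) for the second.
- gauge: squareness gauge, fixed: grey base 130 mm long (x axis) x 64 wide x 18 high, at its front a flat steel nose 70 mm wide (y = -35 to +35 mm), 16 high. Origin: on the desk under the middle of the nose's contact face; x points from that face back into the gauge, so the block comes from the -x side and a face is flush when it lies on the plane x = 0; z up. Column 22 mm thick, 168 high, at x = 112 mm.
- dial (a point): centre of the top of the gauge's dial indicator, 57 mm across, which lies face up above the base from z = 22 to 46 mm, centred 57 mm behind the nose face; its 8 mm stem starts 14 mm behind the nose face. Axes as the gauge's.
- plunger (a joint): travel of the indicator's spring plunger in m: 0 out, 0.005 when a face is flush with the nose, 0.010 at most. It lies 33 mm above the desk on the gauge's middle line, its round tip (10 mm) standing 5 mm ahead of the nose face when out; spring 0.3 N out, 0.7 N at 5 mm, too weak to slide the block back.
- tape: tape measure standing on edge, yellow and black, 72 x 36 x 62 mm (bystander); origin: on its underside
- try_square: carpenter's try square lying flat, wooden stock 115 mm long and 18 mm high (the origin is on it), steel blade reaching 160 mm from it (bystander)
- scrap: smaller wooden offcut, 85 x 60 x 30 mm (bystander, not the test block); origin: on its underside
- mug: white mug, 92 mm high (bystander); origin: on its underside
- punch: black desk hole punch, 110 x 105 x 75 mm (bystander); origin: on its underside
- screwdriver: screwdriver, 200 mm (bystander); origin: on its underside
- pencil: flat carpenter's pencil, 150 mm (bystander); origin: on its underside
There are look-alikes about, which are no part of the job. What is shaped like the block but blue is not meant. Leave any purple look-alike of the gauge alone.

How it is judged:
On the way, in this order (a step that is already met when the one before it is completed fails the run):
1. a long side of the block is flush against the nose, plunger pushed in (value of joint plunger above 0.0035 m and angle between the y axis of block and the x axis of gauge, either way round below 0.04 rad and x of block in the frame of gauge between -0.054 and -0.046 m and angle between block's own z axis and vertical below 0.05 rad), for 0.3 s.
2. the block has been turned and an end is flush against the nose, plunger pushed in (value of joint plunger above 0.0035 m and angle between the x axis of block and the x axis of gauge, either way round below 0.04 rad and x of block in the frame of gauge between -0.079 and -0.071 m and angle between block's own z axis and vertical below 0.05 rad), for 0.2 s.
At the end, for the whole second after the job is handed in: The block lies flat and still with one end against the nose: its centre 75 mm (within 4 mm) ahead of the nose face, that end parallel to the nose within 0.04 rad, plunger pushed in more than 3.5 mm (all of step 2 and linear speed of block below 0.01 m/s and angular speed of block below 0.05 rad/s); the robot touches nothing.
It fails at once if the gripper or arm presses on the gauge (over 4 N) (contact force between any of the fingers, the arm and gauge above 4 N).
It fails at once if the block is rammed against the gauge (over 50 N) (contact force between block and gauge above 50 N).
It fails at once if the block is tipped (over 0.3 rad) (angle between block's own z axis and vertical above 0.3 rad).
It fails at once if another thing on the desk is moved (over 25 mm) (distance of any of tape, try_square, scrap, mug, punch, screwdriver, pencil from where it was at the start of the episode above 0.025 m).
It also fails if it takes over 72 s, if anything falls off the work surface, if the arm or the gripper's body presses on something with over 40 N, if the wrist force passes 120 N, or if a joint passes its speed limit or range.

## Working session

There is one attempt and no reset: what is moved stays moved. The work goes in short steps, Python scripts to look and compute and a tool call to move; the robot and the scene stay as the last step left them, time stands still between calls to the robot, and variables do not carry over. Pictures are saved under pics/ and viewed, at most 10 in all, crops included, and the job is handed in when it is done.

Besides the shell and the picture viewer there is one more tool, called after "Emit:" by a JSON object that holds its "api" and its "payload", one argument or row to a line. move_arm: Moves the arm, as the interface text tells. Its arguments: {"type":"object","properties":{"deltas":{"type":"string"},"jaw":{"type":"number"}},"required":["deltas"]}

```bash
mkdir -p pics
cat > h.py <<'E'
import numpy as np, cv2
from workcell import observe, snapshot, close_job, cut_out
from scipy.spatial.transform import Rotation as R
def rot(o):
    o=np.array(o,float)
    if o.shape==(3,3): return o
    if o.size==4: return R.from_quat(o).as_matrix()
    return R.from_euler('xyz',o).as_matrix()
def cloud(s,st=None):
    h,w=s['depth'].shape
    v,u=np.mgrid[0:h,0:w].astype(float)
    K=np.array([[s['fx'],0,s['cx']],[0,s['fy'],s['cy']],[0,0,1]])
    p=cv2.undistortPoints(np.stack([u.ravel(),v.ravel()],1).reshape(-1,1,2),K,np.array([s['k1'],0,0,0.])).reshape(h,w,2)
    d=s['depth']; P=np.stack([p[...,0]*d,-p[...,1]*d,-d],-1)
    if 'hand_eye' in s:
        T=np.array(s['hand_eye']); P=P@T[:3,:3].T+T[:3,3]
        return P@rot(st['orientation']).T+np.array(st['position'])
    return P@rot(s['orientation']).T+np.array(s['origin'])
E
python3 - <<'E'
from h import *
st=observe(); print(st)
for n in('top','side'):
    s=snapshot(n); print(n,s['origin'],s['orientation'],s['fx'],s['k1'])
    C=cloud(s); np.savez(n,C=C,img=s['img'],d=s['depth'])
    cv2.imwrite(f'pics/{n}0.png',cv2.cvtColor(s['img'],cv2.COLOR_RGB2BGR))
    for t in('block','gauge','dial','tape','try_square','scrap','mug','punch','screwdriver','pencil'):
        for r in cut_out(n,t):
            m=r['region']&(s['depth']>0)
            if m.sum(): print(t,round(r['score'],2),np.round(r['box']),np.round(np.median(C[m],0),3),np.round(C[m].max(0),3))
E
```

```text
{'time': 0.0, 'qpos': array([ 1.15991083e+00,  2.45807119e-01,  1.55900545e+00,  8.30931051e-06,
        1.33869073e+00, -1.74087386e-01]), 'qd': array([-0.00157448,  0.00084484, -0.00035096, -0.00043295,  0.00015647,
       -0.00065128]), 'tau': array([-8.00216312e-04, -4.15831518e+01, -3.14601552e+01,  6.84142741e-02,
        3.31747241e-02, -1.46700563e-04]), 'position': array([0.15223851, 0.63133703, 0.22135439]), 'orientation': array([-3.13971229e+00, -3.38901735e-04,  2.90479231e+00]), 'wrist_force': array([0.37514856, 0.16969946, 0.52449243]), 'ft_torque': array([ 0.02251561, -0.01422988,  0.0044875 ]), 'finger_force': 0.0, 'gripper_width': 0.09393641619090519}
top [ 0.32264221 -0.01798539  1.08490387] [ 0.16294463  0.01696486 -1.57216216] 360.2372524246181 -0.069328823805041
block 0.64 [196. 253.  58.  61.] [0.316 0.155 0.045] [0.404 0.233 0.051]
block 0.62 [260. 190.  36.  59.] [ 0.495 -0.024  0.045] [0.587 0.038 0.053]
gauge 0.71 [341. 186.  54.  29.] [ 0.51  -0.257  0.041] [ 0.555 -0.184  0.172]
gauge 0.58 [350. 274.  58.  31.] [ 0.263 -0.267  0.039] [ 0.303 -0.192  0.172]
[... 1419 characters left out ...]
0.172]
tape 0.81 [343. 247.  30.  36.] [ 0.599 -0.301  0.049] [ 0.631 -0.249  0.071]
tape 0.67 [238. 122.  23.  31.] [0.576 0.324 0.06 ] [0.685 0.547 0.096]
try_square 0.98 [360. 296.  71.  55.] [ 0.559 -0.408  0.01 ] [ 0.686 -0.372  0.024]
scrap 0.71 [286. 122.  16.  23.] [0.747 0.311 0.028] [0.806 0.42  0.038]
mug 0.8 [237. 123.  27.  35.] [0.574 0.324 0.06 ] [0.677 0.545 0.096]
punch 0.92 [205. 132.  40.  35.] [0.45  0.358 0.023] [0.543 0.538 0.082]
punch 0.68 [356. 200.  36.  46.] [ 0.752 -0.16   0.021] [ 0.783 -0.018  0.031]
screwdriver 0.73 [359. 203.  33.  34.] [ 0.751 -0.164  0.021] [ 0.785 -0.056  0.031]
pencil 0.54 [275. 287.  34.  43.] [ 0.399 -0.328  0.008] [ 0.418 -0.239  0.013]
```

View pics/top0.png

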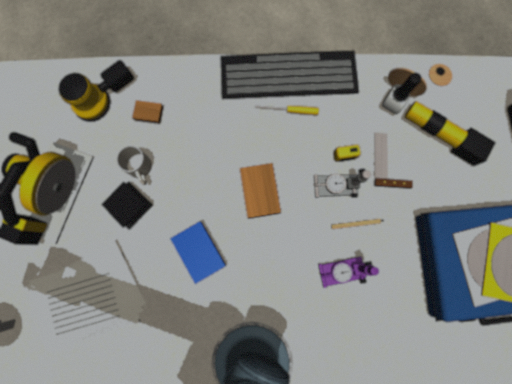

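View pics/side0.png

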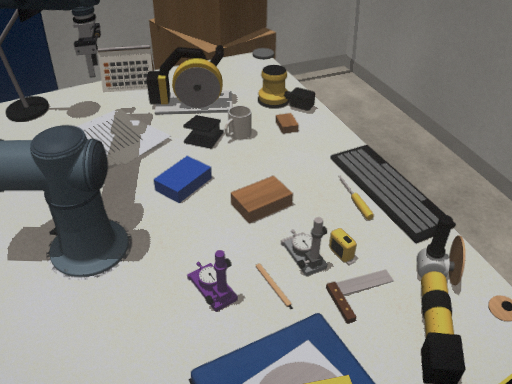

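Candidates: block – wooden (260,190), blue look-alike (197,252), small scrap (147,112); gauge – grey (341,186), purple (350,272). I choose the wooden block at (260,190) and the grey gauge, and I'll check both in a close crop.

```bash
cat >> h.py <<'E'
def rect(P):
    c,(w,h),a=cv2.minAreaRect((P[:,:2]*1000).astype(np.float32))
    a=np.radians(a)
    if w<h: w,h,a=h,w,a+np.pi/2
    a=(a+np.pi/2)%np.pi-np.pi/2
    return np.round(c,1),round(w,1),round(h,1),round(a,4)
def block(C,img,cx,cy,r=.13):
    m=(abs(C[...,2]-.045)<.006)&(np.hypot(C[...,0]-cx,C[...,1]-cy)<r)
    i=img.astype(int); m&=(i[...,0]>i[...,2]+35)
    m=m.astype(np.uint8); n,l,s,_=cv2.connectedComponentsWithStats(m)
    k=1+np.argmax(s[1:,4]); return rect(C[l==k]),C[l==k]
E
python3 - <<'E'
from h import *
for n in('top','side'):
    z=np.load(n+'.npz'); C=z['C'];print(n,block(C,z['img'],.495,-.03)[0])
    g=(abs(C[...,0]-.51)<.075)&(abs(C[...,1]+.255)<.09)
    for lo,hi in((.012,.02),(.04,.05),(.16,.175)):
        P=C[g&(C[...,2]>lo)&(C[...,2]<hi)]; print(lo,len(P),rect(P),P.min(0).round(3),P.max(0).round(3))
im=cv2.imread('pics/top0.png')[140:230,225:385]
cv2.imwrite('pics/crop.png',cv2.resize(im,None,fx=5,fy=5,interpolation=2))
E
```

```text
top (array([496.6, -23.1]), 150.0, 98.2, np.float64(0.1536))
0.012 345 (array([ 515.2, -252.9]), 130.6, 67.5, np.float64(-1.5116)) [ 0.478 -0.32   0.012] [ 0.548 -0.188  0.02 ]
0.04 399 (array([ 512.7, -255.9]), 125.0, 57.6, np.float64(1.3895)) [ 0.476 -0.319  0.04 ] [ 0.542 -0.192  0.05 ]
0.16 53 (array([ 516.6, -299.6]), 19.9, 17.2, np.float64(-0.0983)) [ 0.506 -0.308  0.16 ] [ 0.527 -0.291  0.172]
side (array([497.2, -24.5]), 150.7, 105.5, np.float64(0.1625))
0.012 254 (array([ 514.5, -254. ]), 136.6, 68.1, np.float64(-1.5657)) [ 0.48  -0.322  0.012] [ 0.548 -0.186  0.02 ]
0.04 402 (array([ 509. , -253.9]), 130.4, 60.8, np.float64(1.4642)) [ 0.474 -0.319  0.04 ] [ 0.541 -0.189  0.05 ]
0.16 73 (array([ 515.1, -302.8]), 20.9, 20.3, np.float64(-0.4361)) [ 0.504 -0.313  0.16 ] [ 0.526 -0.292  0.172]
```

View pics/crop.png

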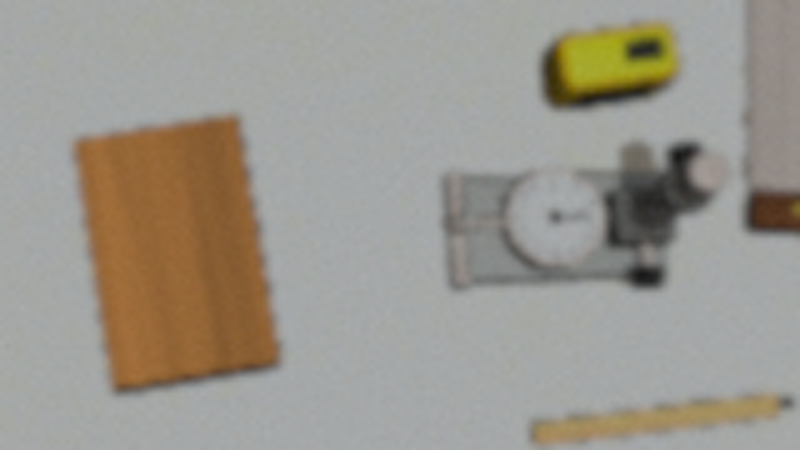

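The crop shows the wooden block on the left (crop 180,255) and the grey gauge with white dial. Its nose faces the block at crop x≈455 (full picture ≈316,186). Next I move the wrist over them for a closer view.

Emit:
{"api": "move_arm", "payload": {
  "deltas": "-16 -20 -10 0; -32 -40 -8 0; -32 -40 -8 0; -32 -41 -8 0; -32 -41 -8 0; -32 -41 -8 0; -32 -41 -8 0; -32 -41 -8 0; -32 -41 -8 0; -32 -41 -4 0; -32 -41 0 0; -32 -41 0 0; -32 -41 0 0; -32 -41 0 0; -32 -41 0 0; -32 -41 0 0; -18 -18 0 0; 0 0 0 0.15; 0 0 0 0.15; 0 0 0 0.15",
  "jaw": -1
}}

```text
time: 3.6
position: [0.4994, -0.1217, 0.3005]
orientation: [3.142, 0.0, 2.45]
wrist_force: [0.5, -0.3, 0.0]
gripper_width: 0.0937
finger_force: 0.0
```

Emit:
{"api": "move_arm", "payload": {
  "deltas": "0 0 0 0.15; 0 0 0 0.15; 0 0 0 0.15; 0 0 0 0.15; 0 0 0 0.15; 0 0 0 0.134; 0 0 0 0; 0 0 0 0"
}}

```text
time: 4.6
position: [0.4994, -0.1215, 0.3005]
orientation: [3.142, 0.0, 1.573]
wrist_force: [-0.6, 0.3, 0.5]
gripper_width: 0.0939
finger_force: 0.0
```

```bash
cat >> h.py <<'E'
def wrist(name=None):
    st=observe(); s=snapshot('wrist'); C=cloud(s,st)
    if name: cv2.imwrite(f'pics/{name}.png',cv2.cvtColor(s['img'],cv2.COLOR_RGB2BGR))
    return st,s,C
E
python3 - <<'E'
from h import *
st,s,C=wrist('w1'); np.savez('w1',C=C,img=s['img'])
print(st['time'],st['position'],st['orientation'],st['qpos'],s['hand_eye'])
print(block(C,s['img'],.495,-.03)[0])
E
```

```text
4.6 [ 0.49939395 -0.12154888  0.30050108] [3.14156714e+00 6.50697946e-05 1.57266042e+00] [-4.59594862e-01 -1.36588164e-01  1.81310818e+00 -4.71680184e-05
  1.46502082e+00 -4.61453978e-01] [[-2.25600726e-05  9.64187452e-01  2.65221712e-01  7.69190818e-02]
 [ 9.99999990e-01  5.79857275e-05 -1.25740228e-04 -7.60490299e-04]
 [-1.36616224e-04  2.65221707e-01 -9.64187444e-01 -1.62265701e-01]
 [ 0.00000000e+00  0.00000000e+00  0.00000000e+00  1.00000000e+00]]
(array([496. , -24.7]), 150.2, 99.2, np.float64(0.1556))
```

View pics/w1.png

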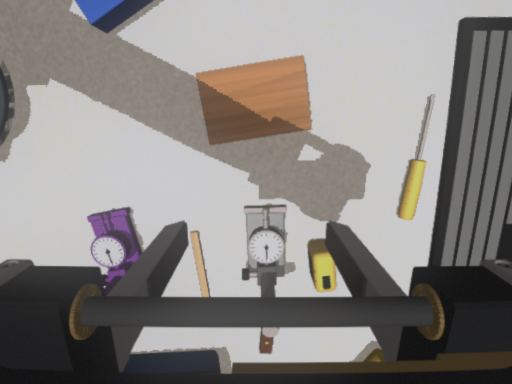

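The wrist picture shows the block at (258,100) and the gauge nose as the light bar at rows 206–212, columns 245–287. I'll fit the nose edge next.

Run:
```python
from h import *
z=np.load('w1.npz');C=z['C'];i=z['img'].astype(int)
for nm,lo in(('w1',.010),('top',.010)):
    z=np.load(nm+'.npz');C=z['C']
    g=(abs(C[...,0]-.51)<.07)&(C[...,1]<-.15)&(C[...,1]>-.26)&(C[...,2]>lo)&(C[...,2]<.024)
    P=C[g]
    # front edge: per x-bin max y
    b=np.arange(.47,.56,.004); E=[]
    for a in b:
        q=P[(P[:,0]>=a)&(P[:,0]<a+.004)]
        if len(q)>1: k=q[:,1].argmax(); E.append(q[k])
    E=np.array(E); print(nm,E.round(4).tolist())
    f=np.polyfit(E[1:-1,0],E[1:-1,1],1);print('slope',f[0],'y at .513',np.polyval(f,.513),P[:,0].min(),P[:,0].max())
# side edges of base
z=np.load('w1.npz');C=z['C']
for ya in np.arange(-.275,-.19,.01):
    q=C[(abs(C[...,1]-ya)<.005)&(C[...,2]>.012)&(C[...,2]<.022)&(abs(C[...,0]-.51)<.06)]
    print(round(ya,3),len(q),q[:,0].min().round(4),q[:,0].max().round(4),((q[:,0].min()+q[:,0].max())/2).round(4))
```

```text
w1 [[0.4818, -0.191, 0.0133], [0.4834, -0.1911, 0.0129], [0.4884, -0.191, 0.0133], [0.4917, -0.1903, 0.01], [0.4951, -0.1904, 0.0148], [0.5001, -0.1902, 0.0102], [0.5034, -0.1908, 0.0138], [0.5084, -0.1899, 0.011], [0.5117, -0.19, 0.0106], [0.515, -0.1898, 0.0113], [0.5184, -0.1897, 0.0116], [0.5234, -0.1899, 0.0109], [0.5266, -0.1894, 0.0125], [0.5316, -0.1894, 0.0126], [0.535, -0.1898, 0.0113], [0.5415, -0.1892, 0.0132], [0.5449, -0.1892, 0.013], [0.5465, -0.1893, 0.0129]]
slope 0.028182375666639076 y at .513 -0.19001644119752273 0.47845657278299886 0.5467039354104725
top [[0.4784, -0.1897, 0.0128], [0.4839, -0.1893, 0.0162], [0.4897, -0.1892, 0.0183], [0.4932, -0.1898, 0.015], [0.4961, -0.1897, 0.0158], [0.4991, -0.1898, 0.0164], [0.5051, -0.1898, 0.017], [0.5081, -0.1899, 0.017], [0.5111, -0.193, 0.0174], [0.5208, -0.1968, 0.0143], [0.5236, -0.1905, 0.0161], [0.5271, -0.188, 0.0137], [0.5327, -0.1877, 0.0167], [0.5356, -0.1876, 0.0177], [0.5388, -0.1878, 0.0173], [0.5451, -0.1881, 0.0162]]
slope 0.01890196642473404 y at .513 -0.18989551193468662 0.47773432017823436 0.5451296633026879
-0.275 27 0.4846 0.5472 0.5159
-0.265 6 0.4847 0.5469 0.5158
-0.255 11 0.483 0.5465 0.5148
-0.245 25 0.4831 0.5464 0.5148
-0.235 53 0.4832 0.546 0.5146
-0.225 120 0.4833 0.5458 0.5145
-0.215 199 0.4816 0.5455 0.5136
-0.205 202 0.4785 0.5453 0.5119
-0.195 229 0.4785 0.5467 0.5126
```

Emit:
{"api": "move_arm", "payload": {
  "deltas": "15 0 0 -0.028; 35 -1.5 10 0; 40 0 30 0; 40 0 40 0; 40 0 40 0; 26 0 40 0; 0 0 40 0; 0 0 35 0; 0 0 20 0; 0 0 15 0; 0 0 0 0"
}}

```text
time: 6.02
position: [0.4921, 0.0748, 0.0297]
orientation: [-3.14, -0.0, 1.6]
wrist_force: [1.1, -0.0, 0.7]
gripper_width: 0.0936
finger_force: 0.0
```

Run:
```python
from h import *
st=observe();print(st['position'],st['orientation'])
s=snapshot('top');C=cloud(s);print(block(C,s['img'],.495,-.03)[0])
```

```text
[0.49212175 0.07476055 0.02974623] [-3.13975289e+00 -2.59332906e-04  1.59968521e+00]
(array([496.4, -22.7]), 149.6, 99.2, np.float64(0.1509))
```

Now push: first contact expected near y≈0.044, and flush at about y≈-0.082.

Emit:
{"api": "move_arm", "payload": {
  "deltas": "-8 0 0 0; -8 0 0 0; -6 0 0 0; -5 0 0 0; -5 0 0 0; -5 0 0 0; -5 0 0 0; -6 0 0 0; -6 0 0 0; -6 0 0 0; -6 0 0 0; -6 0 0 0; -6 0 0 0; -6 0 0 0; -6 0 0 0; -6 0 0 0; -6 0 0 0; -6 0 0 0; -6 0 0 0; -4 0 0 0"
}}

```text
time: 8.57
position: [0.4962, -0.044, 0.0304]
orientation: [-3.142, -0.0, 1.599]
wrist_force: [-0.4, 3.2, 2.9]
gripper_width: 0.0942
finger_force: 1.7
```

```bash
cat >> h.py <<'E'
def look(cx=.5,cy=-.1,r=.2):
    st=observe();print(st['time'],st['position'].round(4),st['orientation'].round(4),st['wrist_force'].round(2))
    for n in('top','side'):
        s=snapshot(n);C=cloud(s);print(n,block(C,s['img'],cx,cy,r)[0])
E
python3 - <<'E'
from h import *
look()
E
```

```text
8.575 [ 0.4962 -0.044   0.0304] [-3.1415e+00 -1.0000e-04  1.5986e+00] [-0.37  3.21  2.9 ]
top (array([ 485. , -140.9]), 156.6, 58.0, np.float64(-0.3062))
side (array([ 492.4, -105.3]), 150.5, 102.8, np.float64(0.0069))
```

Emit:
{"api": "move_arm", "payload": {
  "deltas": "-4 0 0 0; -4 0 0 0; -4 0 0 0; -4 0 0 0; -4 0 0 0; -3 0 0 0; -2 0 0 0; -2 0 0 0; -1.5 0 0 0; -1.5 0 0 0; -1 0 0 0; -1 0 0 0; -1 0 0 0; 0 0 0 0"
}}

```text
time: 10.42
position: [0.4971, -0.0767, 0.0305]
orientation: [-3.142, 0.0, 1.599]
wrist_force: [-1.2, 1.0, -0.3]
gripper_width: 0.0936
finger_force: 0.5
```

Run:
```python
from h import *
look()
st,s,C=wrist('w2'); print(block(C,s['img'],.5,-.13)[0])
```

```text
10.425 [ 0.4971 -0.0767  0.0305] [-3.1416e+00  2.0000e-04  1.5988e+00] [-1.21  1.04 -0.27]
top (array([ 474.5, -158.8]), 114.1, 52.4, np.float64(-0.0314))
side (array([ 492.5, -136.8]), 149.0, 104.1, np.float64(0.0198))
(array([ 492.3, -145.9]), 149.0, 39.4, np.float64(0.028))
```

View pics/w2.png

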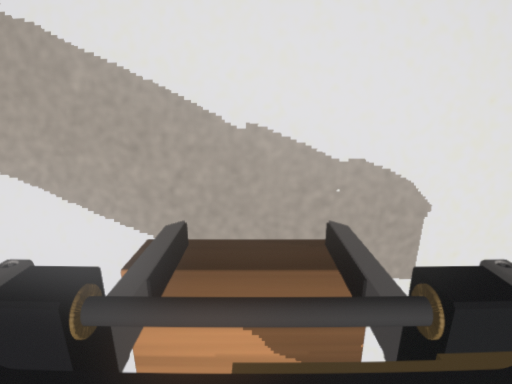

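The block sits squarely between the fingers (picture rows 240–375), angle ≈0.028 rad. I'll continue gently until the force rises.

Emit:
{"api": "move_arm", "payload": {
  "deltas": "-0.7 0 0 0; -0.7 0 0 0; -0.7 0 0 0; -0.7 0 0 0; -0.7 0 0 0; -0.5 0 0 0"
}}

```text
time: 11.32
position: [0.4973, -0.0806, 0.0306]
orientation: [3.141, -0.0, 1.599]
wrist_force: [-0.7, 4.9, 2.0]
gripper_width: 0.0938
finger_force: 1.9
```

Emit:
{"api": "move_arm", "payload": {
  "deltas": "-0.5 0 0 0; -0.5 0 0 0"
}}

```text
time: 11.58
position: [0.4973, -0.0815, 0.0306]
orientation: [3.141, -0.0, 1.599]
wrist_force: [-0.3, 5.7, 2.9]
gripper_width: 0.094
finger_force: 3.0
```

Emit:
{"api": "move_arm", "payload": {
  "deltas": "-0.5 0 0 0; -0.5 0 0 0"
}}

```text
time: 11.82
position: [0.4973, -0.0816, 0.0306]
orientation: [3.142, -0.002, 1.599]
wrist_force: [0.1, 10.4, 5.0]
gripper_width: 0.0943
finger_force: 5.1
```

Emit:
{"api": "move_arm", "payload": {
  "deltas": "-0.5 0 0 0; 0 0 0 0; 0 0 0 0; 0 0 0 0; 0 0 0 0; 0 0 0 0"
}}

```text
time: 12.58
position: [0.4973, -0.0816, 0.0306]
orientation: [3.142, -0.003, 1.599]
wrist_force: [0.2, 11.2, 4.6]
gripper_width: 0.0939
finger_force: 5.4
```

Run:
```python
from h import *
look()
```

```text
12.575 [ 0.4973 -0.0816  0.0306] [ 3.1416e+00 -2.9000e-03  1.5987e+00] [ 0.19 11.19  4.64]
top (array([ 470.9, -166. ]), 108.7, 51.9, np.float64(-0.0687))
side (array([ 493.2, -142.1]), 149.2, 104.2, np.float64(0.0186))
```

Step 1 is done: the TCP stalled at y=-0.0816 with 11 N, just as the geometry predicts. Next I retreat, go over the block, and hook its overhanging -x end with closed fingers.

Emit:
{"api": "move_arm", "payload": {
  "deltas": "8 0 0 0; 12 0 0 0; 0 0 -30 0; 0 0 -40 0; 0 0 -30 0; -20 -10 0 0; -38 -18 0 0; -38 -18 0 0; -32 -14 0 0; -20 -4 0 0; 0 0 0 0",
  "jaw": 1
}}

```text
time: 14.05
position: [0.4367, -0.2136, 0.1305]
orientation: [-3.142, 0.001, 1.597]
wrist_force: [0.6, 0.3, -0.4]
gripper_width: 0.0006
finger_force: 0.0
```

Run:
```python
from h import *
look()
st,s,C=wrist('w3'); print(block(C,s['img'],.5,-.13)[0])
```

```text
14.05 [ 0.4367 -0.2136  0.1305] [-3.1416e+00  6.0000e-04  1.5968e+00] [ 0.58  0.28 -0.36]
top (array([ 492.7, -138.6]), 148.9, 99.5, np.float64(0.0121))
side (array([ 494. , -142.9]), 151.1, 105.0, np.float64(0.0373))
(array([ 492.9, -140.9]), 150.5, 98.8, np.float64(0.0314))
```

View pics/w3.png

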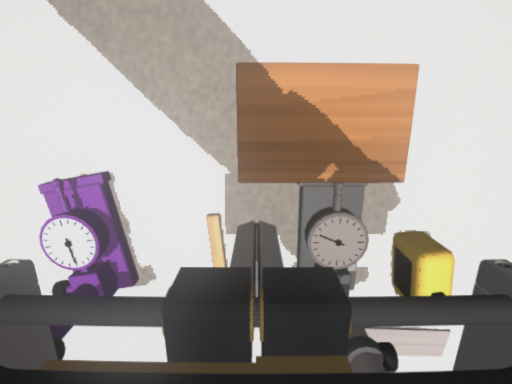

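The block lies flush on the nose (face at row 183). The closed fingers hang clear of the pencil (215,230) and the gauge. I descend and pull the end back.

Emit:
{"api": "move_arm", "payload": {
  "deltas": "0 0 30 0; 0 0 40 0; 0 0 22 0; 0 0 8 0; 0 0 0 0; 5 0 0 0; 5 0 0 0; 6 0 0 0; 6 0 0 0; 6 0 0 0; 6 0 0 0; 6 0 0 0; 6 0 0 0; 6 0 0 0; 6 0 0 0; 6 0 0 0; 6 0 0 0; 6 0 0 0; 6 0 0 0"
}}

```text
time: 16.58
position: [0.4345, -0.1304, 0.0304]
orientation: [-3.142, -0.0, 1.599]
wrist_force: [-0.7, -1.9, 1.5]
gripper_width: 0.0004
finger_force: 1.3
```

Run:
```python
from h import *
look()
```

```text
16.575 [ 0.4345 -0.1304  0.0304] [-3.1415e+00 -2.0000e-04  1.5987e+00] [-0.73 -1.94  1.46]
top (array([509.3, -95.2]), 150.3, 97.4, np.float64(-0.4812))
side (array([ 527.4, -104.8]), 109.8, 107.2, np.float64(-0.4827))
```

Emit:
{"api": "move_arm", "payload": {
  "deltas": "6.5 1.5 0 0; 6.5 2 0 0; 6.5 2 0 0; 6 2.5 0 0; 6 3 0 0; 6 3 0 0; 5.5 3.5 0 0; 5.5 4 0 0; 5 4 0 0; 5 4.5 0 0; 4.5 5 0 0; 4.5 5 0 0"
}}

```text
time: 18.18
position: [0.473, -0.0619, 0.0304]
orientation: [-3.142, -0.0, 1.599]
wrist_force: [-1.7, -0.1, -0.7]
gripper_width: 0.0003
finger_force: 0.7
```

Run:
```python
from h import *
look()
```

```text
18.175 [ 0.473  -0.0619  0.0304] [-3.1416e+00 -1.0000e-04  1.5987e+00] [-1.71 -0.09 -0.72]
top (array([575.3, -95.7]), 85.5, 71.4, np.float64(0.5248))
side (array([554.8, -74.6]), 138.2, 103.7, np.float64(-1.0978))
```

Emit:
{"api": "move_arm", "payload": {
  "deltas": "4.5 5 0 0; 4.5 5 0 0; 4 5.5 0 0; 4 5.5 0 0; 3 6 0 0; 3 6 0 0; 2 6 0 0; 1 5 0 0; 0 -6 0 0; 0 -15 0 0; 0 -20 0 0; 0 0 0 0"
}}

```text
time: 19.77
position: [0.4732, -0.036, 0.03]
orientation: [-3.141, -0.0, 1.598]
wrist_force: [-0.2, -0.0, 0.6]
gripper_width: 0.0004
finger_force: 0.0
```

Run:
```python
from h import *
look()
```

```text
19.775 [ 0.4732 -0.036   0.03  ] [-3.1408e+00 -3.0000e-04  1.5980e+00] [-0.22 -0.03  0.56]
top (array([584. , -60.9]), 148.3, 99.8, np.float64(-1.4437))
side (array([584.5, -62.7]), 155.0, 102.0, np.float64(-1.4463))
```

Emit:
{"api": "move_arm", "payload": {
  "deltas": "0 0 -30 0; 0 0 -40 0; 0 0 -30 0; -4 25 0 0; -6 38 0 0; -6 38 0 0; -6 38 0 0; -6 38 0 0; -6 34 0 0; 0 0 0 0.157; 0 0 0 0.157; 0 0 0 0.157; 0 0 0 0.157; 0 0 0 0.157; 0 0 0 0.157; 0 0 0 0.157; 0 0 0 0.157; 0 0 0 0.157; 0 0 0 0.155",
  "jaw": -1
}}

```text
time: 22.25
position: [0.6874, -0.0643, 0.1304]
orientation: [3.142, -0.001, 0.026]
wrist_force: [0.2, -0.5, 1.0]
gripper_width: 0.0944
finger_force: 0.0
```

Run:
```python
from h import *
st,s,C=wrist(); print(st['position'],st['orientation']);print(block(C,s['img'],.58,-.06)[0])
look(.58,-.06)
```

```text
[ 0.68739068 -0.06430395  0.1303842 ] [ 3.14153887e+00 -5.78197150e-04  2.56985941e-02]
(array([607. , -59.6]), 149.3, 53.5, np.float64(-1.445))
22.3 [ 0.6874 -0.0643  0.1304] [ 3.1415e+00 -6.0000e-04  2.2500e-02] [ 0.35 -0.29  0.26]
top (array([ 589.2, -103. ]), 100.0, 63.8, np.float64(0.1286))
side (array([583. , -61.8]), 156.0, 99.4, np.float64(-1.4338))
```

Emit:
{"api": "move_arm", "payload": {
  "deltas": "0 0 30 -0.006; 0 0 40 0; 0 0 22 0; 0 0 8 0; -8 0 0 0; -8 0 0 0; -8 0 0 0; -7 0 0 0; -6 0 0 0; -6 0 0 0; -7 0 0 0; -8 0 0 0; -8 0 0 0; -8 0 0 0; -8 0 0 0; -8 0 0 0; -8 0 0 0; -8 0 0 0; -7 0 0 0; -7 0 0 0"
}}

```text
time: 24.9
position: [0.5665, -0.0687, 0.0305]
orientation: [3.142, -0.0, 0.037]
wrist_force: [3.5, 0.5, 2.2]
gripper_width: 0.094
finger_force: 1.8
```

Emit:
{"api": "move_arm", "payload": {
  "deltas": "0 0 0 0; 10 0 0 0; 20 0 0 0; 0 0 0 0"
}}

```text
time: 25.4
position: [0.5973, -0.0675, 0.0299]
orientation: [-3.141, 0.001, 0.037]
wrist_force: [0.0, 0.3, 0.1]
gripper_width: 0.0937
finger_force: 0.0
```

Run:
```python
from h import *
look(.51,-.06)
```

```text
25.4 [ 0.5973 -0.0675  0.0299] [-3.1414e+00  1.2000e-03  3.7500e-02] [0.04 0.29 0.06]
top (array([ 507. , -108.2]), 100.0, 49.7, np.float64(0.0414))
side (array([505.9, -60. ]), 157.4, 99.8, np.float64(-1.5341))
```

Emit:
{"api": "move_arm", "payload": {
  "deltas": "0 0 -30 0; 0 0 -40 0; 0 0 -30 0; -20 -28 0 0; -33 -45 0 0; -33 -45 0 0; 0 0 0 -0.157; 0 0 0 -0.157; 0 0 0 -0.157; 0 0 0 -0.157; 0 0 0 -0.157; 0 0 0 -0.157; 0 0 0 -0.157; 0 0 0 -0.157; 0 0 0 -0.157; 0 0 0 -0.15; 0 0 0 0",
  "jaw": -0.3
}}

```text
time: 27.62
position: [0.5057, 0.0472, 0.13]
orientation: [-3.14, -0.0, 1.598]
wrist_force: [0.2, 0.3, -0.3]
gripper_width: 0.061
finger_force: 0.0
```

Run:
```python
from h import *
st,s,C=wrist(); print(st['position'],st['orientation']);print(block(C,s['img'],.51,-.06)[0])
look(.51,-.06)
```

```text
[0.50572978 0.04717637 0.12998283] [-3.14026209e+00 -8.23699949e-05  1.59797925e+00]
(array([503.3, -18.6]), 99.7, 66.0, np.float64(0.0388))
27.675 [0.5059 0.0472 0.1301] [-3.1405e+00 -1.0000e-04  1.5972e+00] [-0.39  0.33 -0.38]
top (array([505.3, -59. ]), 148.5, 100.3, np.float64(-1.5399))
side (array([506.2, -62.3]), 152.5, 101.2, np.float64(-1.5345))
```

Emit:
{"api": "move_arm", "payload": {
  "deltas": "0 0 30 -0.002; 0 0 40 0; 0 0 22 0; 0 0 8 0; -6 0 0 0; -6 0 0 0; -5 0 0 0; -4 0 0 0; -4 0 0 0; -5 0 0 0; -5 0 0 0; -6 0 0 0; -6 0 0 0; -6 0 0 0; -6 0 0 0; -4 0 0 0; -3 0 0 0; -2 0 0 0; -2 0 0 0; -1 0 0 0"
}}

```text
time: 30.28
position: [0.5088, -0.0239, 0.0304]
orientation: [-3.141, -0.0, 1.602]
wrist_force: [0.1, 4.1, 2.6]
gripper_width: 0.0612
finger_force: 1.9
```

Run:
```python
from h import *
st,s,C=wrist(); print(block(C,s['img'],.51,-.1)[0])
look(.51,-.1)
```

```text
(array([504.5, -87.5]), 99.6, 29.6, np.float64(0.0445))
30.325 [ 0.5088 -0.0239  0.0304] [-3.1416e+00  1.0000e-04  1.6019e+00] [-0.24  3.47  2.33]
top (array([ 506.7, -126.6]), 109.1, 100.4, np.float64(-1.543))
side (array([ 507., -110.]), 152.4, 101.3, np.float64(-1.526))
```

Emit:
{"api": "move_arm", "payload": {
  "deltas": "-1 0 0 0; -1 0 0 0; -1 0 0 0; -1 0 0 0; -0.7 0 0 0; -0.7 0 0 0; -0.5 0 0 0; -0.5 0 0 0"
}}

```text
time: 31.42
position: [0.5089, -0.0302, 0.0304]
orientation: [-3.141, -0.0, 1.602]
wrist_force: [-0.9, 2.6, 0.9]
gripper_width: 0.0611
finger_force: 1.7
```

Emit:
{"api": "move_arm", "payload": {
  "deltas": "-0.5 0 0 0; -0.5 0 0 0; -0.5 0 0 0"
}}

```text
time: 31.8
position: [0.5089, -0.0313, 0.0304]
orientation: [-3.141, -0.001, 1.602]
wrist_force: [0.6, 7.0, 2.4]
gripper_width: 0.0608
finger_force: 3.4
```

Emit:
{"api": "move_arm", "payload": {
  "deltas": "-0.5 0 0 0; -0.5 0 0 0"
}}

```text
time: 32.05
position: [0.5089, -0.0313, 0.0304]
orientation: [-3.141, -0.003, 1.601]
wrist_force: [0.7, 11.7, 2.8]
gripper_width: 0.061
finger_force: 5.6
```

Emit:
{"api": "move_arm", "payload": {
  "deltas": "-0.5 0 0 0; 0 0 0 0; 0 0 0 0; 0 0 0 0; 0 0 0 0; 1 0 0 0; 2 0 0 0; 6 0 0 0; 15 0 0 0; 20 0 0 0; 0 0 -40 0; 0 0 -50 0; 40 0 -50 0; 40 0 0 0; 40 0 0 0; 0 0 0 0"
}}

```text
time: 34.05
position: [0.5034, 0.1321, 0.1692]
orientation: [-3.142, 0.0, 1.606]
wrist_force: [-0.4, -0.2, -0.3]
gripper_width: 0.0613
finger_force: 0.0
```

Run:
```python
from h import *
look(.51,-.1)
s=snapshot('side');im=cv2.cvtColor(s['img'],cv2.COLOR_RGB2BGR)[160:300,200:400]
cv2.imwrite('pics/end.png',cv2.resize(im,None,fx=4,fy=4,interpolation=2))
```

```text
34.05 [0.5034 0.1321 0.1692] [-3.1416e+00  2.0000e-04  1.6060e+00] [-0.43 -0.22 -0.29]
top (array([ 506.4, -114.1]), 149.3, 100.6, np.float64(-1.5413))
side (array([ 506.8, -115.2]), 155.2, 101.0, np.float64(-1.5494))
```

View pics/end.png

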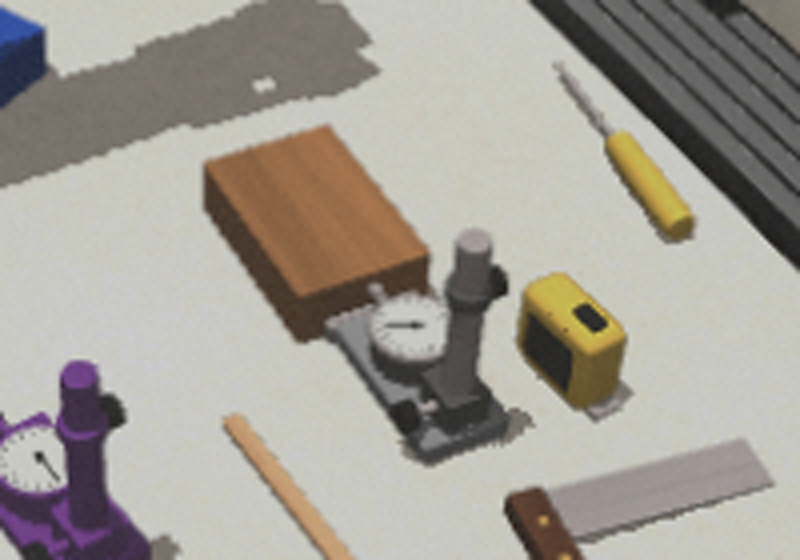

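The picture shows the block's end flush on the nose (crop ≈365,300), centre at y≈-0.1145 and yaw -1.541, square to the gauge. The gripper is clear and nothing else has moved, so I'm handing in.

```bash
python3 -c "
from workcell import close_job
print(close_job())"
```

```text
the job is handed in; nothing more can be done
None
```

I checked the block on the gauge first by a long side, then by an end, and left it with that end flush on the nose and the gripper clear; the job is handed in at about 34 s, but the hand-in returned no verdict.

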